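# Test run of the dust extractor from its pull switch

## Task

Give the workshop's dust extractor a short test run: on the switch box with the broad, flat-topped pull knob, pull the knob straight up until it snaps out and stays, and let go of it completely for a moment. Then push it back down fully home to switch the extractor off. Leave the small ball knob and the rotary dial on the two other switch boxes as they are.

Things in the scene. Friction and masses are not known exactly. Their poses are not given: they have to be found in the camera images.
- fan_knob_grip (a point): Centre of the extractor's pull knob: a black round disc, 40 mm across, 18 mm thick, flat top, on an 18 mm steel stem on a grey steel box (90 x 90 x 70 mm, fixed to the bench). The point moves with the knob: 102 mm above the bench (32 mm above the lid) when home, 118 mm when out. z: up, the way it pulls; x, y: along the box sides. Round: grip at any turn. Box centres are 130 mm or more apart.
- fan_knob (a joint): Travel of that knob in metres: 0 = pushed home (off), 0.016 = pulled straight up to its stop (on). A detent holds it at either end: about 8 N at first moves it past the middle, then it snaps the rest of the way by itself and stays. It starts home. The three boxes stand in any order across the bench.
- lamp_knob (a joint): Travel of the small ball knob (20 mm ball on a 10 mm stem, black) on another, identical grey box: 0 = home, 0.016 = out. It starts home; leave it alone.
- dial (a joint): Turn in radians of the rotary dial (low round black knob with a raised bar grip, 44 mm across) on the third identical grey box; it starts at 0; leave it alone.

How it is judged (in metres and radians):
On the way:
1. the broad flat-topped knob is out at its detent and let go (value of joint fan_knob above 0.0125 m and contact force between anything else and fan_knob below 0.1 N), for 0.3 s.
At the end, for the whole second after the job is handed in: The broad flat-topped knob, after standing pulled out and untouched, is back home (within 3 mm); the ball knob is still home (within 5 mm) and the dial has not been turned (within 0.2 rad) (value of joint fan_knob below 0.003 m and value of joint lamp_knob below 0.005 m and value of joint dial below 0.2 rad).
It fails at once if the small ball knob is pulled (value of joint lamp_knob above 0.008 m).
It fails at once if the dial is turned (value of joint dial above 0.25 rad).
It also fails if it takes over 32 s, if anything falls off the work surface, if the arm or the gripper's body presses on something with over 40 N, if the wrist force passes 120 N, or if a joint passes its speed limit or range.

## Robot

A 6-joint arm with a two-finger parallel gripper is mounted at the origin on the work surface. World frame = base frame: x ahead of the robot, y to its left, z up, the work surface at z = 0. Lengths are in mm, angles in rad, forces in N, time in s.
With the tool pointing down it reaches from about 300 to 775 mm from the base axis. Payload 14.6 kg.
Tool frame: the origin (TCP) lies between the finger pads; the fingertips stand 19 mm ahead of it and the grasp point (between the pads) is the TCP (manip.tcp_to_tips is the distance from the TCP to the fingertips, in mm); x points along the fingers, z is the direction in which the jaws open and shut, and the axes are right-handed (so a half turn about x gives the same grasp; the last joint's range is limited). The gripper opens to 94 mm and grips with 3 to 60 N. Pads are 16 mm wide; open, the fingers measure 119 mm over their backs; the gripper's body (75 mm by 177 mm) begins 78 mm behind the grasp point.
Start: joints at [-1.355, 0.3, 1.521, -0, 1.321, -0.067], TCP at [153.468, -528.145, 224.446] pointing down, gripper open.
Joint ranges: [-3.03, 3.03], [-0.79, 2.21], [0.23, 2.52], [-1.04, 4.18], [0, 3.07], [-2.55, 2.55]. Speed limits (rad/s): [2.22, 2.22, 2.57, 3.14, 3.14, 3.14].

## Interface

Orientations are given as [roll, pitch, yaw] about the fixed x, y, z axes, in that order (R = Rz(yaw) Ry(pitch) Rx(roll)).
In Python, from cell import manip gives the robot as it stands.
- The arm moves only by the tool jog_arm, never from a script. Its argument "moves" is a list that holds one entry, the list of rows, each a list of 6 numbers: the shift along the world's x, y, z in mm, then the turn, a rotation vector about the world's x, y, z in degrees. In form: [[[dx, dy, dz, wx, wy, wz], ...]]. A call has 1 to 5 rows; each row shifts and turns the pose as measured when the row begins; what a row does not reach is not made up. A row lasts 1/10 s, in which the tool goes at most 50 mm and 8.59 degrees, less where a joint would pass 70% of its speed; a pose out of reach is approached as far as the arm can. A call is refused whole if a number of a shift passes 50 or a number of a turn 8.59, either way. A call with a gripper value outside its range is refused whole. "gripper" is the opening, from -1 (shut) to 1 (fully open), set as the call begins (left out, the last holds). The fingers move at their own pace and stop on an object; "squeeze" is the grip in N (left out, the last holds). Time passes only in rows, so rows that do not move let the fingers close. It gives the time, the measured TCP pose, the force and the opening at its end, in the units of the state.
- manip.read_state(): the state, without advancing time (a new reading comes with each control period).
- manip.camera(name): name is "scene" or "top"; returns (picture, depth): 420x560x3 uint8, blue, green, red; 420x560 float32, mm along the optical axis (not along the pixel's ray), 0 where there is no reading.
- manip.camera_params(name): a dict with "fx", "fy", "cx", "cy" (pixels), "rvec" (rotation vector, rad) and "tvec" (3), from world to camera coordinates, as OpenCV has them. Camera axes: x right, y down, z forward; pixel columns grow to the right and rows downward; lengths in mm; the calibration is good to about 2 mm. A picture is of the moment at which its call begins. camera_params takes no time and is no camera call.
- manip.sign_off(): hands the job in, once; it reports no verdict.
The state is a dict: "clock": time; "joints": joint angles; "qd": joint speeds; "effort": joint torques, N m; "eef_pos": TCP position; "eef_rot": TCP orientation; "wrist_force": force on the tool from outside, world axes, zero at the start; "moment": the same for the moment, N m; "finger_gap": finger opening in mm.
Only numpy, scipy, OpenCV 4.12 (cv2) and the standard library are available. Lean on these libraries where they do the work, as an engineer would, in place of code of your own. Each camera call takes 0.05 s, during which the arm holds its last target. There are 200 camera calls.

## Working session

There is one attempt and no reset: what is moved stays moved. The work goes in short steps, Python scripts to look and compute and a tool call to move; the robot and the scene stay as the last step left them, time stands still between calls to the robot, and variables do not carry over. Pictures are saved under pics/ and viewed, about 8 in all and at most 12, crops included, and the job is handed in when it is done.

Besides the shell and the picture viewer there is one more tool, called after "Call:" as name(argument=value, ...), one argument or row to a line, values as JSON. jog_arm: Moves the arm, as the interface text tells. Its arguments: {"type":"object","properties":{"moves":{"type":"array","items":{"type":"array","items":{"type":"array","items":{"type":"number"}}}},"gripper":{"type":"number"},"squeeze":{"type":"number"}},"required":["moves"]}

```bash
mkdir -p pics
cat > h.py <<'E'
import numpy as np, cv2
from cell import manip
def world(name,u,v,d):
    p=manip.camera_params(name); R=cv2.Rodrigues(np.array(p["rvec"],float))[0]; t=np.array(p["tvec"],float).ravel()
    c=np.array([(u-p["cx"])/p["fx"]*d,(v-p["cy"])/p["fy"]*d,d])
    return R.T@(c-t)
E
python3 - <<'E'
from h import *
for n in("top","scene"):
    a,d=manip.camera(n); cv2.imwrite(f"pics/{n}0.png",a); np.save(f"{n}0.npy",d)
s=manip.read_state(); print(s)
E
```

```text
{'clock': 0.1, 'joints': array([-1.35461637e+00,  3.00399539e-01,  1.52150234e+00, -2.91693270e-05,
        1.32068633e+00, -6.66228541e-02]), 'qd': array([-0.00037819, -0.00116268, -0.00252992, -0.00040092,  0.00040063,
       -0.00016803]), 'effort': array([ 1.60137799e-03, -5.32643044e+01, -3.53283906e+01,  7.09547242e-02,
        2.34884291e-02, -5.12893621e-05]), 'eef_pos': array([ 153.4103307 , -527.95627242,  223.95887789]), 'eef_rot': array([3.10334269, 1.56980036, 1.81535641]), 'wrist_force': array([0.24501987, 0.6988702 , 0.23700547]), 'moment': array([-0.01480073, -0.06443531, -0.02771271]), 'finger_gap': 94.26097446781283}
```

View pics/top0.png

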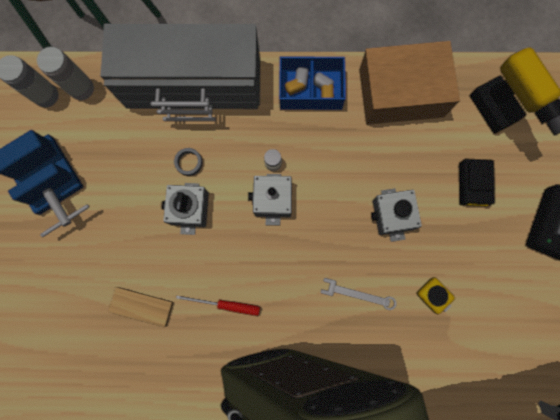

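View pics/scene0.png

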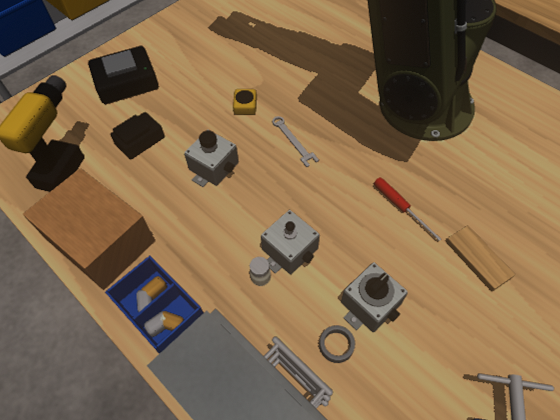

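The top view shows the broad flat knob at (402,209), the ball knob at (272,191) and the dial at (184,204). In the scene view the broad knob is at (208,138).

Run:
```python
from h import *
d=np.load("top0.npy"); a=cv2.imread("pics/top0.png")
for (u,v) in [(402,209),(272,191),(184,204),(384,224),(330,250)]:
    m=np.median(d[v-1:v+2,u-1:u+2]); print((u,v),m,world("top",u,v,m).round(1))
# knob points by height
P=np.array([world("top",u,v,d[v,u]) for v in range(188,232) for u in range(380,426)])
for lo,hi in((100,122),(62,76)):
    Q=P[(P[:,2]>lo)&(P[:,2]<hi)]; print(lo,len(Q),np.median(Q,0).round(1),Q.min(0).round(1),Q.max(0).round(1))
    r=cv2.minAreaRect(Q[:,:2].astype(np.float32)); print(r)
d=np.load("scene0.npy")
P=np.array([world("scene",u,v,d[v,u]) for v in range(120,165) for u in range(185,235)])
Q=P[(P[:,2]>105)&(P[:,2]<120)]; print(len(Q),Q.mean(0).round(1),Q.min(0).round(1),Q.max(0).round(1))
```

```text
(402, 209) 1010.43616 [ 521.3 -256.7  113. ]
(272, 191) 1019.46533 [559.9  30.3 113.5]
(184, 204) 1039.1633 [533.  230.3  91.7]
(384, 224) 1048.3345 [ 493.  -225.2   70.6]
(330, 250) 1109.6149 [ 437.3 -107.6    1.1]
100 269 [ 523.6 -260.   111.9] [ 505.1 -279.7  100.2] [ 544.8 -241.5  116.6]
((524.5332641601562, -260.6624450683594), (39.177242279052734, 37.68831253051758), 22.705421447753906)
62 1175 [ 516.2 -254.2   71.2] [ 476.5 -310.9   62.3] [ 574.  -216.6   76. ]
((524.5930786132812, -260.2581787109375), (90.15208435058594, 88.81661987304688), 9.158600807189941)Traceback (most recent call last):
  File "<stdin>", line 11, in <module>
  File "h.py", line 4, in world
    p=manip.camera_params(name); R=cv2.Rodrigues(np.array(p["rvec"],float))[0]; t=np.array(p["tvec"],float).ravel()
ValueError: time passes only in moves, steps and waits
```

Knob centre is about (524, -260), with its top at about 112 mm and the box footprint measuring 90x89. These match the given sizes. Moving above it.

Call:
jog_arm(
  moves=[
    [[40,29,0,0,0,0],[40,29,0,0,0,0],[40,29,0,0,0,0],[40,29,0,0,0,0],[40,29,0,0,0,0]],
  ],
  gripper=1,
)

```text
clock: 0.6
eef_pos: [353.0, -380.6, 222.0]
eef_rot: [-2.884, 1.567, 2.102]
wrist_force: [0.3, -1.0, 0.6]
finger_gap: 94.0
```

Call:
jog_arm(
  moves=[
    [[40,29,0,0,0,0],[40,29,0,0,0,0],[40,29,0,0,0,0],[40,29,0,0,0,0],[0,0,0,0,0,0]],
  ],
)

```text
clock: 1.1
eef_pos: [516.9, -257.9, 220.7]
eef_rot: [-2.829, 1.565, 2.161]
wrist_force: [-0.1, -0.5, 0.7]
finger_gap: 94.0
```

Call:
jog_arm(
  moves=[
    [[7,-2,-25,0,0,0],[0,0,-25,0,0,0],[0,0,-20,0,0,0],[0,0,0,0,0,0]],
  ],
)

```text
clock: 1.5
eef_pos: [523.9, -259.1, 147.6]
eef_rot: [-2.699, 1.564, 2.294]
wrist_force: [-0.7, -0.1, -0.9]
finger_gap: 94.1
```

Run:
```python
from h import *
a=np.hstack([cv2.resize(manip.camera("scene")[0][70:220,120:320],(400,300)),cv2.resize(manip.camera("top")[0][140:290,300:500],(400,300))])
cv2.imwrite("pics/c1.png",a)
s=manip.read_state(); print(s["eef_pos"],s["eef_rot"])
from scipy.spatial.transform import Rotation as R
print(R.from_euler("xyz",s["eef_rot"]).as_matrix().round(3))
```

```text
[ 524.96367217 -259.76486008  150.59501349] [-3.11467013  1.56730542  1.87828591]
[[-0.001  0.961  0.277]
 [ 0.003  0.277 -0.961]
 [-1.    -0.    -0.003]]
```

View pics/c1.png

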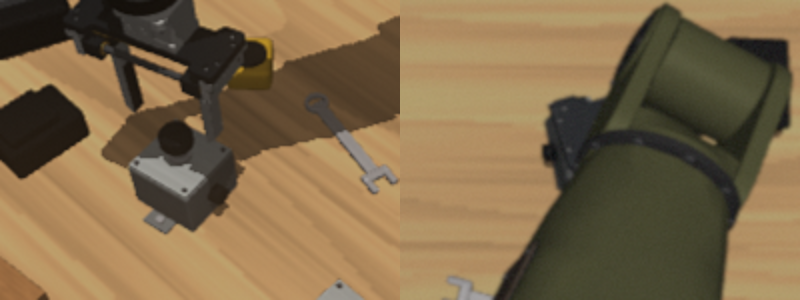

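The crop shows the fingers straddling the knob from above: tips at (130,105) and (212,130), knob top at (176,130). Descending, then closing.

Call:
jog_arm(
  moves=[
    [[0,0,-25,0,0,0],[0,0,-15,0,0,0],[0,0,-6,0,0,0],[0,0,0,0,0,0]],
  ],
)

```text
clock: 2.0
eef_pos: [526.3, -261.6, 108.3]
eef_rot: [1.223, 1.566, -0.068]
wrist_force: [-0.5, -1.0, 0.2]
finger_gap: 93.9
```

Call:
jog_arm(
  moves=[
    [[0,0,0,0,0,0],[0,0,0,0,0,0],[0,0,0,0,0,0],[0,0,0,0,0,0],[0,0,0,0,0,0]],
  ],
  gripper=-1,
  squeeze=30,
)

```text
clock: 2.5
eef_pos: [527.3, -262.3, 111.5]
eef_rot: [1.018, 1.562, -0.273]
wrist_force: [0.6, -0.7, -0.1]
finger_gap: 57.5
```

Call:
jog_arm(
  moves=[
    [[-1,1,-8,0,0,0],[0,0,0,0,0,0]],
  ],
)

```text
clock: 2.7
eef_pos: [526.2, -261.1, 103.0]
eef_rot: [1.02, 1.562, -0.271]
wrist_force: [-1.5, 6.2, -1.9]
finger_gap: 41.1
```

```bash
cat > st.py <<'E'
from h import *
s=manip.read_state(); print(s["clock"],s["eef_pos"].round(1),s["wrist_force"].round(1),round(s["finger_gap"],1))
E
python3 st.py
```

```text
2.7 [ 526.2 -261.1  103. ] [-1.5  6.2 -1.9] 41.1
```

Call:
jog_arm(
  moves=[
    [[0,0,0,0,0,0],[0,0,0,0,0,0],[0,0,0,0,0,0]],
  ],
)

```text
clock: 3.0
eef_pos: [526.0, -260.4, 103.0]
eef_rot: [1.097, 1.563, -0.194]
wrist_force: [-0.0, -0.3, 0.8]
finger_gap: 39.3
```

Call:
jog_arm(
  moves=[
    [[0,0,4,0,0,0],[0,0,4,0,0,0],[0,0,4,0,0,0],[0,0,3,0,0,0]],
  ],
)

```text
clock: 3.4
eef_pos: [526.0, -260.4, 118.2]
eef_rot: [1.115, 1.563, -0.176]
wrist_force: [-1.9, 1.1, 2.8]
finger_gap: 39.5
```

Call:
jog_arm(
  moves=[
    [[0,0,2,0,0,0],[0,0,1,0,0,0]],
  ],
)

```text
clock: 3.6
eef_pos: [525.7, -260.1, 119.5]
eef_rot: [1.244, 1.565, -0.047]
wrist_force: [8.7, -5.6, -18.2]
finger_gap: 39.5
```

Call:
jog_arm(
  moves=[
    [[0,0,0,0,0,0],[0,0,0,0,0,0],[0,0,0,0,0,0],[0,0,0,0,0,0],[0,0,0,0,0,0]],
  ],
  gripper=1,
)

```text
clock: 4.1
eef_pos: [525.7, -260.2, 120.5]
eef_rot: [1.265, 1.564, -0.026]
wrist_force: [0.3, -0.4, -0.4]
finger_gap: 76.0
```

The stop was felt (-18 N) and the fingers have opened clear. I'll hold, rise, and verify that the knob is out.

Call:
jog_arm(
  moves=[
    [[0,0,0,0,0,0],[0,0,0,0,0,0],[0,0,0,0,0,0],[0,0,0,0,0,0]],
  ],
)

```text
clock: 4.5
eef_pos: [525.8, -260.2, 120.8]
eef_rot: [1.239, 1.564, -0.053]
wrist_force: [-0.2, 0.5, 0.5]
finger_gap: 93.8
```

Call:
jog_arm(
  moves=[
    [[0,0,20,0,0,0],[0,0,25,0,0,0],[0,0,15,0,0,0],[0,0,0,0,0,0]],
  ],
)

```text
clock: 4.9
eef_pos: [525.2, -259.9, 182.0]
eef_rot: [1.398, 1.565, 0.107]
wrist_force: [0.4, 0.7, -0.3]
finger_gap: 94.2
```

Run:
```python
from h import *
a,d=manip.camera("scene")
cv2.imwrite("pics/c2.png",cv2.resize(a[70:220,120:320],(600,450),interpolation=cv2.INTER_CUBIC)); np.save("s2.npy",d)
p=manip.camera_params("scene");R=cv2.Rodrigues(np.array(p["rvec"],float))[0];t=np.array(p["tvec"],float).ravel()
for n,D in(("before",np.load("scene0.npy")),("now",d)):
    v,u=np.mgrid[115:180,180:240]; D=D[115:180,180:240]
    P=(np.stack([(u-p["cx"])/p["fx"]*D,(v-p["cy"])/p["fy"]*D,D],-1).reshape(-1,3)-t)@R
    Q=P[(np.hypot(P[:,0]-525,P[:,1]+260)<15)&(P[:,2]>95)&(P[:,2]<140)]
    print(n,len(Q),np.percentile(Q[:,2],[50,80,95]).round(1),Q.mean(0).round(1))
s=manip.read_state(); print(s["eef_pos"].round(1))
```

```text
before 104 [112.7 113.8 114.3] [ 525.  -259.5  112.7]
now 120 [128.5 129.8 131.2] [ 525.2 -259.1  126.1]
[ 524.9 -259.8  180.8]
```

View pics/c2.png

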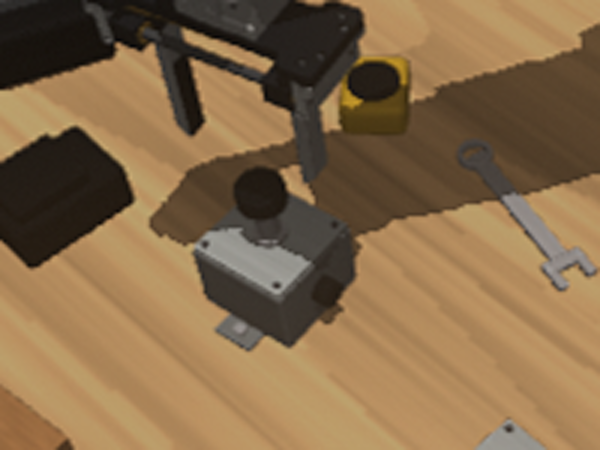

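The knob (crop (261,192), steel stem visible) is out by 16 mm and clear of the fingers. Now I'll shut the gripper and push down with the tips: contact at TCP z≈146, home at ≈130.

Call:
jog_arm(
  moves=[
    [[0,0,0,0,0,0],[0,0,0,0,0,0],[0,0,0,0,0,0],[0,0,0,0,0,0],[0,0,0,0,0,0]],
  ],
  gripper=-1,
)

```text
clock: 5.45
eef_pos: [523.9, -259.2, 177.0]
eef_rot: [2.96, 1.567, 1.669]
wrist_force: [0.3, -0.6, 0.6]
finger_gap: 57.4
```

Call:
jog_arm(
  moves=[
    [[0,0,0,0,0,0],[0,0,0,0,0,0],[0,0,0,0,0,0],[0,0,0,0,0,0],[0,0,0,0,0,0]],
  ],
)

```text
clock: 5.95
eef_pos: [523.9, -259.2, 176.8]
eef_rot: [3.008, 1.567, 1.717]
wrist_force: [-0.1, 0.5, -0.3]
finger_gap: 17.3
```

Call:
jog_arm(
  moves=[
    [[0,0,-10,0,0,0],[0,0,-10,0,0,0],[0,0,-6,0,0,0],[0,0,0,0,0,0]],
  ],
)

```text
clock: 6.35
eef_pos: [523.6, -259.0, 147.8]
eef_rot: [-3.114, 1.566, 1.878]
wrist_force: [-0.3, -0.8, -0.6]
finger_gap: 0.2
```

Call:
jog_arm(
  moves=[
    [[0,0,-4,0,0,0],[0,0,-4,0,0,0],[0,0,-4,0,0,0]],
  ],
)

```text
clock: 6.65
eef_pos: [523.9, -259.2, 136.4]
eef_rot: [2.881, 1.567, 1.59]
wrist_force: [0.5, 0.3, 0.8]
finger_gap: 0.4
```

Past the middle, and the force is near zero, so it has snapped. Pressing on until the home stop is felt.

Call:
jog_arm(
  moves=[
    [[0,0,-4,0,0,0],[0,0,-2,0,0,0]],
  ],
)

```text
clock: 6.85
eef_pos: [524.1, -259.3, 130.0]
eef_rot: [2.727, 1.567, 1.435]
wrist_force: [-5.9, 3.0, 21.7]
finger_gap: 0.7
```

Call:
jog_arm(
  moves=[
    [[0,0,-1,0,0,0]],
  ],
)

```text
clock: 6.95
eef_pos: [524.2, -259.4, 130.1]
eef_rot: [2.57, 1.568, 1.279]
wrist_force: [-8.4, 4.7, 19.8]
finger_gap: 0.0
```

Firm stop at z=130, which is home. Retreating and checking.

Call:
jog_arm(
  moves=[
    [[0,0,10,0,0,0],[0,0,25,0,0,0],[0,0,30,0,0,0],[0,0,0,0,0,0]],
  ],
)

```text
clock: 7.35
eef_pos: [524.1, -259.3, 197.7]
eef_rot: [2.605, 1.567, 1.314]
wrist_force: [0.4, -0.6, -0.1]
finger_gap: 0.6
```

Run:
```python
from h import *
a,d=manip.camera("scene")
cv2.imwrite("pics/c3.png",a[70:370,120:450])
p=manip.camera_params("scene");R=cv2.Rodrigues(np.array(p["rvec"],float))[0];t=np.array(p["tvec"],float).ravel()
v,u=np.mgrid[115:330,180:420]
for nm,D in(("start",np.load("scene0.npy")),("now",d)):
    D=D[115:330,180:420]
    P=(np.stack([(u-p["cx"])/p["fx"]*D,(v-p["cy"])/p["fy"]*D,D],-1).reshape(-1,3)-t)@R
    for n,x,y,r in(("fan",525,-260,15),("lamp",558,29,8)):
        Q=P[(np.hypot(P[:,0]-x,P[:,1]-y)<r)&(P[:,2]>95)&(P[:,2]<140)]; print(nm,n,len(Q),np.percentile(Q[:,2],[50,80,95]).round(1))
s=manip.read_state(); print(s["clock"],s["eef_pos"].round(1),s["wrist_force"].round(1))
```

```text
start fan 104 [112.7 113.8 114.3]
start lamp 19 [111.3 112.3 113. ]
now fan 105 [112.7 113.7 114.7]
now lamp 19 [111.7 112.8 114.5]
7.4 [ 523.5 -259.   195.5] [ 0.   0.3 -0.4]
```

View pics/c3.png

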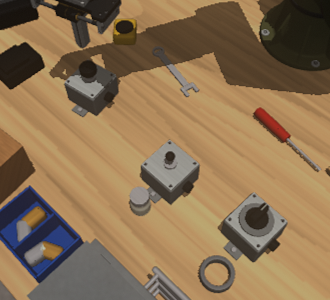

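The picture shows the broad knob home at (88,70), with the ball knob (170,157) and dial (258,217) unchanged. Handing in.

```bash
python3 -c "
from cell import manip
print(manip.sign_off())"
```

```text
the job is handed in; nothing more can be done
None
```

The extractor's test run is done and handed in at about 7.4 s of the 32 s allowed. I pulled the broad flat-topped knob up to its stop, let go of it completely, then pushed it back home with the shut fingertips.

- **Pulled out:** the depth image put the knob top 16 mm higher than at the start, with the fingers open and well clear of it. It stood untouched for more than a second.
- **Pushed home:** I felt a firm stop of about 20 N at the home height. Afterwards the knob top measured 112.7 mm, the same as at the start.
- **Other boxes:** the ball knob's height is unchanged within about 1 mm. I checked the dial only by eye in the picture, and it looks the same as before.

One early measuring script stopped with an error partway through, so I took that second-camera reading later, and it agreed. No check failed or disagreed.

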